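# Snap the blade cap onto the edge trimmer

## Task

The haircut is over: pick the smooth, hood-shaped blade cap off the bamboo tray, put it over the blade of the slim steel edge trimmer standing in its charging stand, and press it straight down until it clicks; the force drops at the click before the cap is home, so keep pressing until its rim sits fully down on the trimmer's collar. Finish holding it there: keep hold of the cap and keep a firm push on it when you stop, do not let go. Leave the clipper and everything else on the tray alone.

Things in the scene. Friction and masses are not known exactly. Their poses are not given: they have to be found in the camera images.
- cap: The blade cap: smooth black closed hood, open below, 26 (x) x 48 (y) x 39 mm high, 22 g, standing mouth down on the tray. Walls 2 to 2.5 mm, firm; cavity 21 x 44 mm, 36 mm deep. Origin: centre of its underside (the mouth), z up. Fits either way round (half turn). Easily pinched from above across the 26 mm, on the ribbed wide faces, fingertips 6 mm above the mouth edge.
- cap_mouth (a point): Centre of the cap's mouth, same point and axes as the cap's origin. Just inside the mouth each narrow end has a lip 3 mm high; between the lips the mouth is 37.6 mm wide along y.
- trimmer: The steel edge trimmer, held rigidly upright, blade up, in a fixed round black charging stand 94 mm across. Body 30 (x) x 38 mm (y), 170 mm tall with its stand. A flat steel collar 28 x 50 mm (top 135 mm above the origin) carries a neck 16 x 26 mm, 15.5 mm high, and on it the T-blade. Origin: centre of the stand's underside, z up, y along the blade's width.
- blade_tip (a point): Centre of the top of the trimmer's blade teeth, 35 mm above the collar. The T-blade is 34 mm wide (y) and 11 mm thick (x), upper corners sloped to 27 mm; the cap passes over it with 2 to 5 mm of play each side.
- catches (a point): Centre between the trimmer's two sprung catches, 6.5 mm above the collar; they stand out of the neck 21 mm either side along y. The cap's lips push them in: met with the mouth about 11 mm above the collar, resistance peaks at about 10 N at 7 mm, then drops, and at 3 mm the catches snap out over the lips, drawing the cap down; then the rim rests on the rigid collar.
- collar (a point): Centre of the top face of the trimmer's collar, 135 mm above the trimmer's origin, same axes as the trimmer (y along the blade's width). When the cap is home its origin lies on this point, its y axis along this y axis (either way round).
- tray: Brown bamboo tray 300 (x) x 420 mm (y), fixed, floor 8 mm thick (top at 8 mm), rim 26 mm high, two grips at the y ends up to 36 mm. Origin: centre of its underside. The cap and the two guide combs stand in a row along its y in its nearer half, in any order, about 125 mm apart.
- clipper: Bystander: the black hair clipper, wider than the trimmer, body 38 x 48 mm, 190 mm tall, upright in a grey round stand 100 mm across (fixed). Trimmer and clipper may stand in either order. Origin: centre of the stand's underside.
- guard_long: Bystander: long clipper guide comb, black, 30 x 46 x 26 mm high, rows of teeth, not a closed hood, on the tray. Origin: centre of its underside.
- guard_short: Bystander: short clipper guide comb, black, 28 x 46 x 14 mm high, fine teeth, on the tray. Origin: centre of its underside.
- comb: Bystander: blue hair comb 30 x 175 x 5 mm lying along the tray's far side. Origin: centre of its underside.
- jar: Bystander: empty open glass jar, 74 mm across, 85 mm tall, at the tray's far side. Origin: centre of its underside.
- oil: Bystander: small clear oil bottle with white cap, 28 mm across, 70 mm tall, standing between the jar and the comb. Origin: centre of its underside.
Things that resemble listed ones, but are neither listed nor needed, are in the scene too. What is shaped like the cap but turquoise or yellow is not meant.

How it is judged (in metres and radians):
On the way, in this order (a step that is already met when the one before it is completed fails the run):
1. the cap is lifted clear of the tray in the gripper (z of cap in the frame of tray above 0.05 m and contact force between the fingers and cap above 1 N), for 0.2 s.
2. the cap has clicked on and is pressed home on the trimmer's collar (z of cap in the frame of collar between -0.004 and 0.002 m and horizontal distance between cap and collar below 0.005 m and angle between the y axis of cap and the y axis of trimmer, either way round below 0.2 rad and angle between cap's own z axis and vertical below 0.08 rad and contact force between cap and trimmer above 2.5 N and contact force between the fingers and cap above 4 N), for 0.4 s.
At the end, for the whole second after the job is handed in: The cap is past its catches and fully down on the trimmer's collar (within 2 mm in height, 5 mm sideways, upright and in line with the blade), at rest, with the gripper still on it and pressing it down with more than 2.5 N against the trimmer (all of step 2 and linear speed of cap below 0.02 m/s); the arm keeps its last pose, push and grip.
It fails at once if a bystander on the tray is shoved more than 25 mm (distance of any of guard_long, guard_short, comb, jar, oil from where it was at the start of the episode above 0.025 m).
It fails at once if the jar or the oil bottle is knocked over (angle between any of jar, oil's own z axis and vertical above 0.6 rad).
It fails at once if the clipper is struck or pressed on (contact force between clipper and anything else above 15 N).
It also fails if it takes over 42 s, if anything falls off the work surface, if the arm or the gripper's body presses on something with over 40 N, if the wrist force passes 120 N, or if a joint passes its speed limit or range.

## Robot

A 6-joint arm with a two-finger parallel gripper is mounted at the origin on the work surface. World frame = base frame: x ahead of the robot, y to its left, z up, the work surface at z = 0. Lengths are in mm, angles in rad, forces in N, time in s.
With the tool pointing down it reaches from about 300 to 775 mm from the base axis. Payload 14.6 kg.
Tool frame: the origin (TCP) lies on the mounting face of the last link; the fingertips stand 199 mm ahead of it and the grasp point (between the pads) lies 180 mm ahead of it; z points along the fingers, y is the line along which they close (so a half turn about z gives the same grasp; the last joint's range is limited). The gripper opens to 94 mm and grips with 3 to 60 N. Pads are 16 mm wide; open, the fingers measure 119 mm over their backs; the gripper's body (75 mm by 177 mm) begins 78 mm behind the grasp point.
Start: joints at [-0.067, 0.3, 1.521, -0, 1.321, -0.067], TCP at [549.992, -0.002, 404.646] pointing down, gripper open.
Joint ranges: [-3.03, 3.03], [-0.79, 2.21], [0.23, 2.52], [-1.04, 4.18], [0, 3.07], [-2.55, 2.55]. Speed limits (rad/s): [2.22, 2.22, 2.57, 3.14, 3.14, 3.14].

## Interface

Orientations are given as [roll, pitch, yaw] about the fixed x, y, z axes, in that order (R = Rz(yaw) Ry(pitch) Rx(roll)).
In Python, from cell import manip gives the robot as it stands. The module is installed in compiled form; this text tells all that it offers.
- The arm moves only by the shell command python3 -m creep 'ROWS' [FORCE]. ROWS is a JSON object of lists of equal length, an entry for each row: "slide": the shift along the world's x, y, z in cm, a list of three; "turn": the turn about the world's z in rad; "claw": the opening, from 0 (shut) to 1 (fully open). A call has 1 to 8 rows; each row shifts and turns the commanded pose from where the row before left it; what a row does not reach is not made up. A row lasts 1/8 s, in which the tool goes at most 62.5 mm and 10.7 degrees, less where a joint would pass 70% of its speed; a pose out of reach is approached as far as the arm can. A call with a gripper value outside its range is refused whole. The fingers move at their own pace and stop on an object; FORCE is the grip in N (left out, the last holds). Time passes only in rows, so rows that do not move let the fingers close. It gives the time, the measured TCP pose, the force, the opening and the grip force at its end, in the units of the state.
- manip.read_state(): the state, without advancing time (a new reading comes with each control period).
- manip.camera(name): name is "scene" or "side" or "wrist"; returns (picture, depth): 400x640x3 uint8, red, green, blue; 400x640 float32, mm along the optical axis (not along the pixel's ray), 0 where there is no reading.
- manip.calibration(name): a dict with "intrinsics" (3x3 intrinsics, pixels), "pose" (4x4, takes a point from camera to world coordinates). Camera axes: x right, y up, looking along -z (the intrinsics and any distortion apply to the point x, -y, -z); pixel columns grow to the right and rows downward; lengths in mm; the calibration is good to about 2 mm. A picture is of the moment at which its call begins: read the wrist's pose just before it. calibration takes no time and is no camera call; for the wrist camera it gives the pose at the moment of the call.
- manip.sign_off(): hands the job in; it is judged then, once.
Trained networks look in the newest picture that a camera, given by its name, has taken for a name from the list of things; names that differ only in an ending like _2 or _b are one class to them, and where a whole thing is asked for, a point or a joint stands for the part that bears it (a point fixed in the world has none). Each returns a list of dicts, best first, with "score" (0 to 1); they miss things now and then, are a little off and sometimes report something else, mostly with a low value. They report only what shows in the picture. A call takes as long as a camera call. They do not tell look-alikes from the thing itself.
- manip.cut_out(query, camera): "mask" (400x640 bool, what is visible of it) and "position" ([column, row] in pixels, amid what is visible of it).
The state is a dict: "clock": time; "joints": joint angles; "qd": joint speeds; "effort": joint torques, N m; "eef_pos": TCP position; "eef_rot": TCP orientation; "wrist_force": force on the tool from outside, world axes, zero at the start; "moment": the same for the moment, N m; "finger_gap": finger opening in mm; "finger_force": force on a finger pad.
Only numpy, scipy, OpenCV 4.12 (cv2) and the standard library are available. Lean on these libraries where they do the work, as an engineer would, in place of code of your own. Each camera call takes 0.05 s, during which the arm holds its last target. There are 200 camera calls.

## Working session

There is one attempt and no reset: what is moved stays moved. The work goes in short steps, Python scripts to look and compute and a shell command to move; the robot and the scene stay as the last step left them, time stands still between calls to the robot, and variables do not carry over. Pictures are saved under pics/ and viewed, at most 10 in all, crops included, and the job is handed in when it is done.

```bash
mkdir -p pics; cat > h.py <<'E'
import numpy as np, cv2
from cell import manip
def cloud(cam,depth,mask=None):
    c=manip.calibration(cam);K=np.array(c["intrinsics"]);P=np.array(c["pose"])
    m=depth>0
    if mask is not None:m&=mask
    v,u=np.nonzero(m);d=depth[v,u]
    p=np.stack([(u-K[0,2])*d/K[0,0],-(v-K[1,2])*d/K[1,1],-d],1)
    return p@P[:3,:3].T+P[:3,3]
E
python3 - <<'E'
from h import *
for cam in ("scene","side"):
    im,d=manip.camera(cam);cv2.imwrite(f"pics/{cam}0.png",im[:,:,::-1])
    for q in ("cap","trimmer","clipper","guard_long","guard_short"):
        for r in manip.cut_out(q,cam)[:4]:
            p=cloud(cam,d,r["mask"])
            if len(p)<5: continue
            print(cam,q,round(r["score"],2),np.round(r["position"]),np.round(np.median(p,0)),np.round(np.percentile(p,2,0)),np.round(np.percentile(p,98,0)))
print(manip.read_state()["clock"], manip.calibration("scene").keys())
E
```

```text
scene cap 0.86 [149. 247.] [ 204. -391.   28.] [ 182. -414.   -1.] [ 219. -363.   40.]
scene cap 0.76 [312. 207.] [392.  68.  27.] [368.  49.   0.] [409.  92.  39.]
scene cap 0.71 [179. 234.] [ 224. -302.   33.] [ 159. -316.   -2.] [ 237. -273.   40.]
scene cap 0.53 [310. 250.] [523. -76.  37.] [501. -96.   8.] [532. -50.  48.]
scene trimmer 0.9 [364. 213.] [519. 136.  39.] [479. 107.   4.] [550. 172. 165.]
scene clipper 0.63 [390. 183.] [509. 305.  64.] [460. 278.   3.] [543. 353. 183.]
scene guard_long 0.74 [270. 270.] [ 504. -208.   27.] [ 485. -228.    9.] [ 512. -182.   34.]
scene guard_short 0.72 [235. 306.] [ 536. -340.   19.] [ 518. -361.    9.] [ 552. -316.   22.]
side cap 0.95 [332. 334.] [ 207. -303.   37.] [ 186. -315.    4.] [ 233. -282.   44.]
side cap 0.93 [354. 366.] [ 193. -393.   38.] [ 176. -413.   -1.] [ 217. -365.   44.]
side cap 0.54 [351. 220.] [509. -77.  41.] [499. -95.   8.] [529. -46.  52.]
side cap 0.45 [292. 217.] [380.  62.  37.] [365.  50.   6.] [402.  90.  43.]
side trimmer 0.87 [303. 182.] [498. 137.  41.] [466. 109.   5.] [534. 179. 167.]
side clipper 0.66 [261. 156.] [488. 308.  62.] [454. 280.   1.] [537. 361. 187.]
side guard_long 0.56 [385. 250.] [ 492. -204.   25.] [ 480. -226.    8.] [ 524. -180.   38.]
side guard_long 0.39 [353. 219.] [509. -75.  43.] [499. -94.   9.] [529. -45.  52.]
side guard_long 0.17 [438. 229.] [ 652. -285.   49.] [ 644. -295.   13.] [ 665. -273.   80.]
side guard_short 0.46 [426. 273.] [ 532. -337.   17.] [ 515. -359.    7.] [ 556. -313.   26.]
0.6 dict_keys(['intrinsics', 'pose'])
```

View pics/scene0.png

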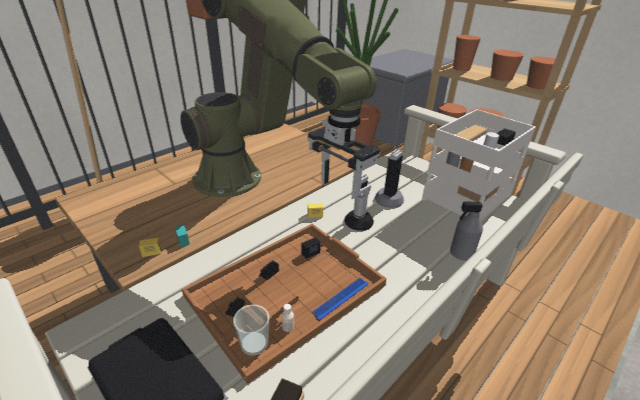

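View pics/side0.png

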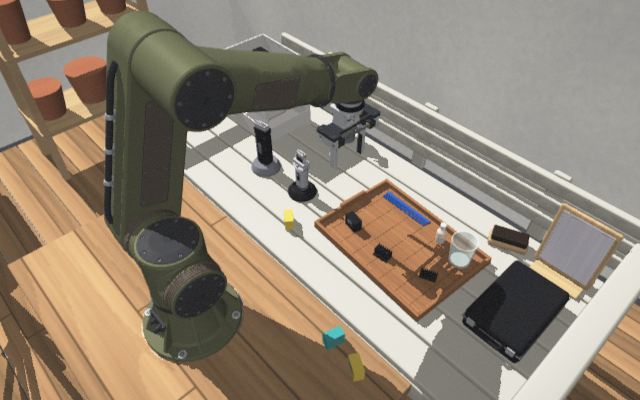

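The black hood at scene pixel (311,248), side (351,220), is the cap. The yellow (316,211) and turquoise hoods are decoys. The trimmer stands at scene (360,215) with its black stand. I'll move above the cap for a wrist view.

```bash
python3 -m creep '{"slide":[[-1.8,-3.6,0],[-1.7,-3.6,0],[0,0,0]],"turn":[0,0,0],"claw":[1,1,1]}' 20
python3 - <<'E'
from h import *
im,d=manip.camera("wrist");cv2.imwrite("pics/w1.png",im[:,:,::-1])
s=manip.read_state();print(s["eef_pos"],s["eef_rot"],s["joints"])
for q in ("cap","trimmer"):
    for r in manip.cut_out(q,"wrist")[:3]:
        p=cloud("wrist",d,r["mask"]);zt=np.percentile(p[:,2],90)
        t=p[abs(p[:,2]-zt)<4][:,:2].astype(np.float32)
        print(q,r["score"],r["position"],zt,np.median(p,0),cv2.minAreaRect(t))
E
```

```text
clock: 0.98
eef_pos: [514.3, -73.6, 404.8]
eef_rot: [3.141, 0.0, 1.568]
wrist_force: [-0.3, 0.3, -0.7]
finger_gap: 94.0
finger_force: 0.0
[514.79392972 -72.61484451 404.86990355] [ 3.14119397e+00 -3.44997877e-05  1.56904342e+00] [-2.10605440e-01  2.32589453e-01  1.60557254e+00  1.20713403e-04
  1.30304779e+00 -2.08884437e-01]
cap 0.83 [318.5, 177.5] 48.372018304326616 [518.29575878 -64.78369761  47.43622552] ((517.8348999023438, -67.54212188720703), (48.30192565917969, 25.917112350463867), 79.10305786132812)
cap 0.68 [186.8, 29.7] 39.485192360008426 [392.23584762  74.52565695  38.13435914] ((389.1556396484375, 76.62832641601562), (47.867897033691406, 27.10662841796875), 53.388492584228516)
```

View pics/w1.png

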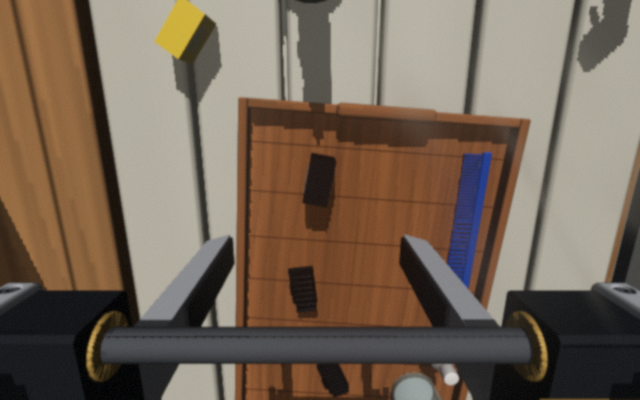

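The cap is at pixel (318,178), the black hood nearest the trimmer end. It measures 48x26 mm with its long axis at about 79°, which matches the given sizes. I'll align the gripper with it and go lower.

```bash
python3 -m creep '{"slide":[[0.15,0.25,-4],[0.15,0.25,-4],[0,0,-2],[0,0,0]],"turn":[-0.1,-0.09,0,0],"claw":[0.65,0.65,0.65,0.65]}' 20
python3 - <<'E'
from h import *
im,d=manip.camera("wrist");cv2.imwrite("pics/w2.png",im[:,:,::-1])
s=manip.read_state();print(s["eef_pos"],s["eef_rot"])
C=np.array(manip.calibration("wrist")["pose"]);print(C.round(2)[:3])
for r in manip.cut_out("cap","wrist")[:3]:
        p=cloud("wrist",d,r["mask"]);zt=np.percentile(p[:,2],85)
        t=p[abs(p[:,2]-zt)<3][:,:2].astype(np.float32)
        print(r["score"],r["position"],zt,cv2.minAreaRect(t))
E
```

```text
clock: 1.62
eef_pos: [518.2, -66.2, 303.4]
eef_rot: [-3.139, -0.0, 1.382]
wrist_force: [-0.6, 0.3, 1.0]
finger_gap: 61.7
finger_force: 0.0
[518.35013458 -66.37197471 304.69290174] [-3.14094880e+00 -4.33883121e-05  1.38191460e+00]
[[ 9.8000e-01  1.8000e-01  5.0000e-02  5.3346e+02]
 [-1.9000e-01  9.5000e-01  2.6000e-01  8.6700e+00]
 [-0.0000e+00 -2.7000e-01  9.6000e-01  2.8541e+02]]
0.83 [99.3, 54.4] 40.59048416111074 ((389.6064453125, 74.58023071289062), (48.34686279296875, 28.231657028198242), 53.00783920288086)
0.65 [315.4, 214.9] 50.203331974012265 ((518.25732421875, -69.64285278320312), (48.15119934082031, 25.931861877441406), 78.65702819824219)
```

View pics/w2.png

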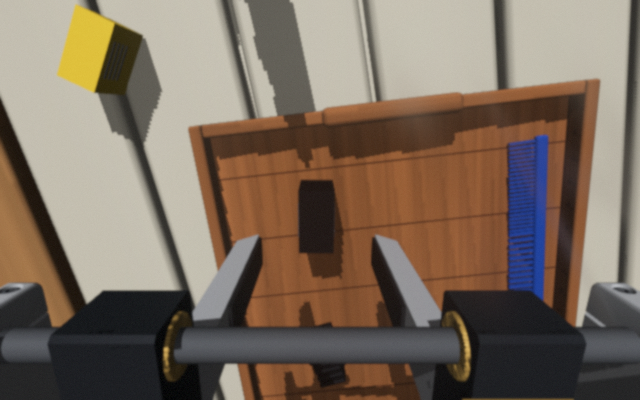

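The cap, at (317,215), lies centred between the fingertips and square to them. I'll descend and grip it.

```bash
python3 -m creep '{"slide":[[0,-0.35,-4],[0,0,-3.1],[0,0,-2],[0,0,0],[0,0,0],[0,0,0],[0,0,0]],"turn":[0,0,0,0,0,0,0],"claw":[0.65,0.65,0.65,0.65,0.1,0.1,0.1]}' 30
```

```text
clock: 2.6
eef_pos: [518.1, -70.5, 214.4]
eef_rot: [3.14, 0.0, 1.381]
wrist_force: [-0.0, 0.8, 0.4]
finger_gap: 34.6
finger_force: 0.0
```

```bash
python3 -m creep '{"slide":[[0,0,0],[0,0,0],[0,0,0],[0,0,0]],"turn":[0,0,0,0],"claw":[0.1,0.1,0.1,0.1]}' 30; python3 -m creep '{"slide":[[0,0,3],[0,0,6],[0,0,6],[0,0,6],[0,0,0]],"turn":[0,0,0,0,0],"claw":[0.1,0.1,0.1,0.1,0.1]}'
```

```text
clock: 3.1
eef_pos: [518.1, -70.5, 214.0]
eef_rot: [3.141, 0.0, 1.381]
wrist_force: [-1.6, 0.7, 5.5]
finger_gap: 25.7
finger_force: 30.0
clock: 3.72
eef_pos: [517.9, -70.5, 427.9]
eef_rot: [3.134, 0.0, 1.381]
wrist_force: [-0.1, 0.5, -0.1]
finger_gap: 26.1
finger_force: 30.0
```

The cap is held: 26 mm gap, 30 N grip. I'll move to a position just short of the trimmer and look straight down at it.

```bash
python3 -m creep '{"slide":[[-0.5,5,0],[-0.5,5,0],[-0.5,4,0],[0,0,0],[0,0,0]],"turn":[0.1,0.09,0,0,0],"claw":[0.1,0.1,0.1,0.1,0.1]}'
python3 - <<'E'
from h import *
im,d=manip.camera("wrist");cv2.imwrite("pics/w3.png",im[:,:,::-1])
s=manip.read_state();print(s["eef_pos"],s["eef_rot"])
for q in ("trimmer","blade_tip","cap"):
    for r in manip.cut_out(q,"wrist")[:2]:
        p=cloud("wrist",d,r["mask"]);print(q,r["score"],r["position"],np.percentile(p,[2,50,98],0).round(1).tolist())
        for lo,hi in ((155,180),(128,142),(5,60)):
            t=p[(p[:,2]>lo)&(p[:,2]<hi)]
            if len(t)>20: print(lo,len(t),t.mean(0).round(1),cv2.minAreaRect(t[:,:2].astype(np.float32)))
np.save("w3d.npy",d)
E
```

```text
clock: 4.35
eef_pos: [503.1, 69.1, 422.8]
eef_rot: [-3.14, 0.0, 1.571]
wrist_force: [-0.3, 0.8, -0.3]
finger_gap: 25.9
finger_force: 30.0
[503.14584381  68.76914693 422.95687854] [-3.14058402e+00  2.17817562e-04  1.57009351e+00]
trimmer 0.75 [317.1, 257.6] [[491.3, 46.6, 223.8], [503.5, 76.1, 256.6], [516.0, 93.7, 257.9]]
trimmer 0.64 [325.1, 100.4] [[469.3, 110.6, 9.4], [508.0, 150.7, 27.3], [551.1, 191.8, 170.7]]
155 996 [509.  150.9 166.5] ((508.2627258300781, 150.83287048339844), (34.004188537597656, 14.40416431427002), 88.67900085449219)
128 1314 [509.7 151.6 135.7] ((510.0108947753906, 150.88417053222656), (50.067039489746094, 27.929353713989258), 88.53623962402344)
5 3072 [508.  149.8  20.5] ((510.791015625, 151.19908142089844), (90.7871322631836, 91.09217834472656), 88.26123046875)
blade_tip 0.85 [321.7, 102.4] [[468.8, 109.8, 9.5], [508.0, 150.6, 27.5], [551.0, 192.0, 170.8]]
155 996 [509.1 150.9 166.6] ((508.3309631347656, 150.82525634765625), (34.00413513183594, 14.402520179748535), 88.6688461303711)
128 1314 [509.7 151.6 135.9] ((510.0855407714844, 150.87759399414062), (50.06709671020508, 27.929475784301758), 88.52631378173828)
5 3116 [508.  149.7  20.5] ((510.07562255859375, 150.8131561279297), (92.58441162109375, 91.78816223144531), 25.359872817993164)
cap 0.67 [317.3, 262.0] [[491.2, 46.6, 223.7], [503.9, 76.1, 256.9], [516.3, 93.7, 258.2]]
cap 0.67 [214.2, 171.6] [[370.0, 52.5, 6.4], [392.6, 77.9, 38.8], [411.6, 100.0, 40.7]]
5 1340 [392.   77.5  35.6] ((389.1854248046875, 74.87435150146484), (49.109046936035156, 26.754634857177734), 53.296749114990234)
```

View pics/w3.png

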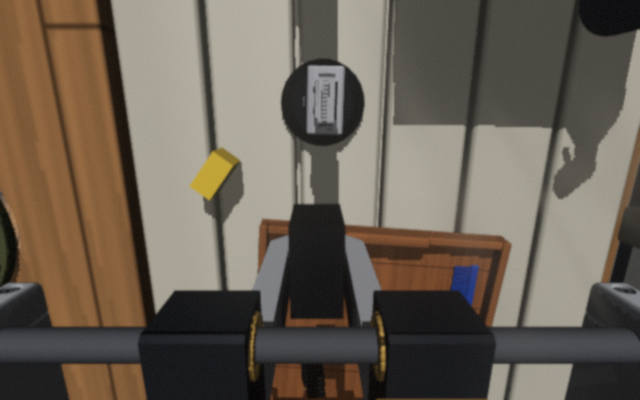

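The trimmer is at (325,100): its collar fits as 50x28 mm at height 135.7, which is right. The cap is in the fingers at (317,255). Next I'll fit the cap's own top face in the same cloud to get its offset in the hand.

```bash
python3 - <<'E'
from h import *
d=np.load("w3d.npy");p=cloud("wrist",d)
q=p[(abs(p[:,0]-503)<20)&(abs(p[:,1]-70)<40)&(p[:,2]>215)&(p[:,2]<275)]
print(np.histogram(q[:,2],bins=12,range=(215,275)))
t=q[(q[:,2]>253)&(q[:,2]<262)];print(len(t),cv2.minAreaRect(t[:,:2].astype(np.float32)),t.mean(0),np.percentile(t,[1,99],0))
# plane of top
A=np.c_[t[:,:2]-t[:,:2].mean(0),np.ones(len(t))];print(np.linalg.lstsq(A,t[:,2],rcond=None)[0])
E
```

```text
(array([  30,  108,  163,  193,  231,  231,  287,  326, 5304,  221,  242,
        265]), array([215., 220., 225., 230., 235., 240., 245., 250., 255., 260., 265.,
       270., 275.]))
5512 ((502.94708251953125, 69.36705017089844), (49.25350570678711, 39.978790283203125), 89.56819152832031) [503.57476787  71.28395018 257.01828521] [[486.27750659  45.98903115 253.95197613]
 [519.67686923  93.59423276 260.65787616]]
[-1.12459178e-03 -6.10568665e-03  2.57018285e+02]
```

```bash
python3 -m creep '{"slide":[[0.35,4,0],[0.3,4.1,0],[0,0,-1],[0,0,-2],[0,0,0],[0,0,0]],"turn":[-0.025,0,0,0,0,0],"claw":[0.1,0.1,0.1,0.1,0.1,0.1]}' 50
python3 - <<'E'
from h import *
for c in ("scene","side"):
    im,d=manip.camera(c);
    K=manip.calibration(c);Kk=np.array(K["intrinsics"]);P=np.linalg.inv(np.array(K["pose"]))
    q=P[:3,:3]@np.array([510,151,180])+P[:3,3];u=int(Kk[0,0]*q[0]/-q[2]+Kk[0,2]);v=int(-Kk[1,1]*q[1]/-q[2]+Kk[1,2])
    crop=cv2.resize(im[v-35:v+35,u-40:u+40,::-1],None,fx=5,fy=5,interpolation=cv2.INTER_CUBIC)
    globals()[c]=crop
cv2.imwrite("pics/c4.png",np.hstack([scene,side]))
E
```

```text
clock: 5.3
eef_pos: [509.7, 149.8, 394.2]
eef_rot: [3.141, -0.0, 1.545]
wrist_force: [-0.5, -0.0, -0.2]
finger_gap: 25.5
finger_force: 50.0
```

View pics/c4.png

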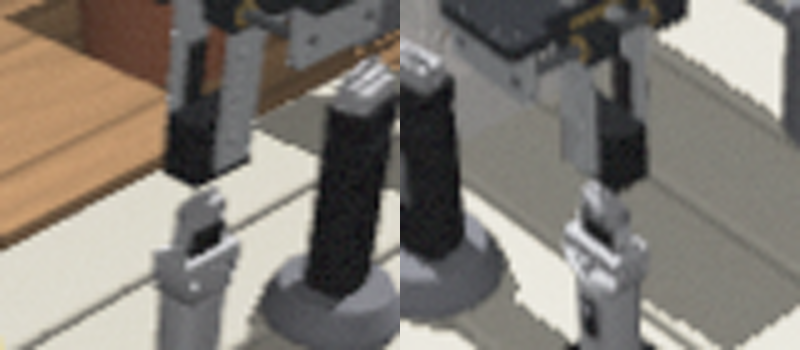

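Both views show the cap directly above the blade (scene: cap mouth at about (200,170), teeth at about (200,195) in the crop). I'll lower it over the blade and watch the force.

```bash
python3 -m creep '{"slide":[[0,0,-1],[0,0,-1],[0,0,-0.7],[0,0,-0.7],[0,0,0]],"turn":[0,0,0,0,0],"claw":[0.1,0.1,0.1,0.1,0.1]}'
```

```text
clock: 6.02
eef_pos: [509.5, 150.5, 359.1]
eef_rot: [-3.141, 0.0, 1.546]
wrist_force: [-0.7, -0.0, -0.2]
finger_gap: 25.7
finger_force: 50.0
```

```bash
python3 -m creep '{"slide":[[0,0,-0.3],[0,0,-0.3],[0,0,-0.3],[0,0,0]],"turn":[0,0,0,0],"claw":[0.1,0.1,0.1,0.1]}'
```

```text
clock: 6.52
eef_pos: [509.5, 150.5, 350.6]
eef_rot: [3.141, -0.0, 1.546]
wrist_force: [-0.5, -1.4, -0.1]
finger_gap: 25.5
finger_force: 50.0
```

```bash
python3 -m creep '{"slide":[[0,0,-0.2],[0,0,-0.2],[0,0,0]],"turn":[0,0,0],"claw":[0.1,0.1,0.1]}'
```

```text
clock: 6.9
eef_pos: [509.7, 150.5, 347.5]
eef_rot: [3.139, -0.0, 1.546]
wrist_force: [2.4, -0.4, 5.8]
finger_gap: 25.5
finger_force: 50.0
```

```bash
python3 -m creep '{"slide":[[0,0,-0.15],[0,0,-0.15],[0,0,0]],"turn":[0,0,0],"claw":[0.1,0.1,0.1]}'
```

```text
clock: 7.28
eef_pos: [509.3, 150.5, 342.7]
eef_rot: [-3.14, 0.0, 1.546]
wrist_force: [-0.2, -0.7, -5.1]
finger_gap: 25.9
finger_force: 50.0
```

```bash
python3 -m creep '{"slide":[[0,0,-0.15],[0,0,-0.1],[0,0,0]],"turn":[0,0,0],"claw":[0.1,0.1,0.1]}'
```

```text
clock: 7.65
eef_pos: [509.5, 150.5, 341.2]
eef_rot: [3.141, -0.0, 1.546]
wrist_force: [-0.8, 0.1, 0.4]
finger_gap: 25.7
finger_force: 50.0
```

```bash
python3 -m creep '{"slide":[[0,0,-0.1],[0,0,-0.1],[0,0,0],[0,0,0]],"turn":[0,0,0,0],"claw":[0.1,0.1,0.1,0.1]}'
```

```text
clock: 8.15
eef_pos: [509.4, 150.5, 340.9]
eef_rot: [3.14, -0.0, 1.546]
wrist_force: [-8.3, -1.3, 18.3]
finger_gap: 25.7
finger_force: 50.0
```

```bash
python3 -m creep '{"slide":[[0,0,-0.05],[0,0,0],[0,0,0],[0,0,0],[0,0,0],[0,0,0]],"turn":[0,0,0,0,0,0],"claw":[0.1,0.1,0.1,0.1,0.1,0.1]}'
python3 - <<'E'
from h import *
for c in ("scene","side"):
    im,d=manip.camera(c);
    K=manip.calibration(c);Kk=np.array(K["intrinsics"]);P=np.linalg.inv(np.array(K["pose"]))
    q=P[:3,:3]@np.array([510,151,150])+P[:3,3];u=int(Kk[0,0]*q[0]/-q[2]+Kk[0,2]);v=int(-Kk[1,1]*q[1]/-q[2]+Kk[1,2])
    globals()[c]=cv2.resize(im[v-28:v+28,u-32:u+32,::-1],None,fx=6,fy=6,interpolation=cv2.INTER_CUBIC)
cv2.imwrite("pics/c5.png",np.hstack([scene,side]))
print(manip.read_state()["wrist_force"],manip.read_state()["moment"])
E
```

```text
clock: 8.9
eef_pos: [509.3, 150.5, 340.9]
eef_rot: [3.14, -0.0, 1.546]
wrist_force: [-10.9, -2.7, 24.4]
finger_gap: 25.3
finger_force: 50.0
[-10.75737646  -2.18204903  21.98928021] [-0.50528196  2.19031063  0.00534453]
```

View pics/c5.png

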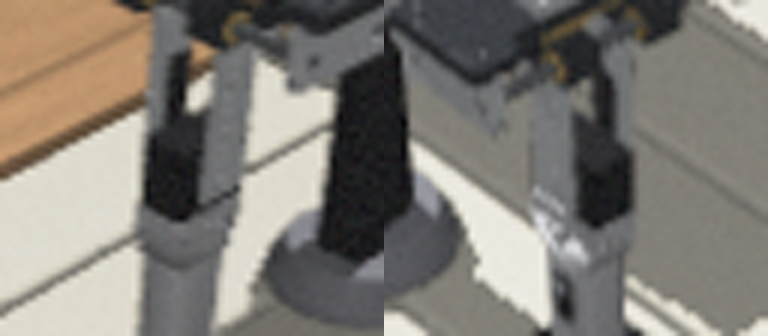

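The cap's rim sits on the collar in both views (scene crop about (185,210), side about (605,215)). The push is steady at about 22 N and the height matches the home position. I'll hand it in.

```bash
python3 -c "
from cell import manip
print(manip.sign_off())"
```

```text
the job is handed in; nothing more can be done
None
```

The cap clicked on and is seated on the trimmer's collar, still gripped at 50 N and pressed down with about 22 N; I handed the job in at about 9 s on the robot's clock, and it returned no verdict.

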